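# Unclip a brush head and park it in the pull-out tray

### The arm

A 6-joint arm with a two-finger parallel gripper is mounted at the origin on the work surface. World frame = base frame: x ahead of the robot, y to its left, z up, the work surface at z = 0. Lengths are in m, angles in degrees, forces in N, time in s.
With the tool pointing down it reaches from about 0.4 to 0.825 m from the base axis. Payload 7 kg.
Tool frame: the origin (TCP) lies on the centre line of the jaws, within the pads' length; the fingertips stand 19 mm ahead of it and the grasp point (between the pads) is the TCP; z points along the fingers, y is the line along which they close (so a half turn about z gives the same grasp; the last joint's range is limited). The gripper opens to 88 mm and grips with 3 to 60 N. Pads are 19 mm wide; open, the fingers measure 130 mm over their backs; the gripper's body (78 mm by 193 mm) begins 47 mm behind the grasp point.
Start: joints at [-47.492, 20.546, 0.682, 0, -70.136, -16.507], TCP at [0.296, -0.607, 0.246] pointing down, gripper open.
Joint ranges: [-176.03, 176.03], [-82.01, 121.73], [-58.28, 71.71], [-173.87, 95.51], [-174.79, -0.11], [-173.66, 173.66]. Speed limits (degrees/s): [136.94, 136.94, 172.46, 180, 180, 180].

### API

Orientations are given as [roll, pitch, yaw] about the fixed x, y, z axes, in that order (R = Rz(yaw) Ry(pitch) Rx(roll)).
In Python, from plant import ctrl gives the robot as it stands.
- The arm moves only by the tool move_arm, never from a script. Its argument "motion" is a list of rows, each a list of 3 entries, a list of its own where there are three numbers: the shift along the tool's x, y, z in mm, then the turn, a rotation vector about the tool's x, y, z in degrees, then the closure, from 0 (fully open) to 1 (shut). A call has 1 to 10 rows; each row is the pose to reach, as a shift and turn from the pose commanded when the call began, along the tool's axes at that moment; what a row does not reach only later rows make up. A row lasts 1/12 s, in which the tool goes at most 41.7 mm and 7.16 degrees, less where a joint would pass 70% of its speed; a pose out of reach is approached as far as the arm can. A call with a gripper value outside its range is refused whole. The fingers move at their own pace and stop on an object; the grip force is fixed at half the most. Time passes only in rows, so rows that repeat a pose let the fingers close. It gives the time, the measured TCP pose, the force, the opening and the grip force at its end, in the units of the state.
- ctrl.get_obs(): the state, without advancing time (a new reading comes with each control period).
- ctrl.snapshot(name): name is "side" or "top"; returns a dict with "color" (400x640x3 uint8, blue, green, red), "camera_matrix" (3x3 intrinsics, pixels), "k1" (the pictures are not rectified: a ray, as slopes to the right and down, at radius r is drawn at 1 + k1 r^2 times it, then the intrinsics apply), "cam_to_world" (4x4, takes a point from camera to world coordinates). Camera axes: x right, y up, looking along -z (the intrinsics and any distortion apply to the point x, -y, -z); pixel columns grow to the right and rows downward; lengths in m; the calibration is good to about 2 mm. A picture is of the moment at which its call begins. There is no depth.
- ctrl.close_job(): hands the job in; it is judged then, once.
The state is a dict: "clock": time; "joint_pos": joint angles; "qvel": joint speeds; "tau": joint torques, N m; "tool_pos": TCP position; "orientation": TCP orientation; "force": force on the tool from outside, world axes, zero at the start; "moment": the same for the moment, N m; "opening": finger opening in m; "gripper_force": force on a finger pad.
Only numpy, scipy, OpenCV 4.12 (cv2) and the standard library are available. Lean on these libraries where they do the work, as an engineer would, in place of code of your own. Each camera call takes 0.05 s, during which the arm holds its last target. There are 200 camera calls.

### The job

The blue-collared vacuum brush head needs washing. First pull the cabinet's white tray out to its stop, then lift the blue-collared head off the parking rail, against its spring catch, and set it down (do not drop it) standing upright on its bristles on the tray floor, with the tray left fully out. Leave the red-collared head clipped on the rail and do not disturb the jars.

Things in the scene. Friction and masses are not known exactly. Their poses are not given: they have to be found in the camera images.
- rail: Fixed parking rail: grey base 320 x 130 x 10 mm with an upright aluminium bar, 300 mm long, 20 wide, top 68 mm above the bench; black end posts 76 mm high. Origin: centre of the base's underside; x along the bar. Clip stations 75 mm either side of the middle have sprung orange noses. A head comes off straight up: about 15 N over the first 5 mm, light drag to 25 mm, clear after 50 mm.
- head_blue: Black vacuum brush head, BLUE collar and top, 0.2 kg, clipped astride the bar at one station. 110 mm long (x, along the bar), 56 wide (y), 106 high. Origin: centre of its underside (bristle tips), 22 mm above the bench when clipped. Wide body up to z = 56 mm, collar 56 x 40 mm to z = 65, then the grip: a flat-sided neck 46 mm (x) by 30 mm (y), z = 65 to 106, fingers closing along y.
- head_red: An identical brush head with a RED collar and top, clipped on the other station (150 mm from the blue one). Same origin and axes. It stays where it is.
- cabinet: Low grey bench cabinet, fixed, a yellow sponge on its top (35 mm high, rear half), 240 mm deep (x), 300 mm wide (y), 110 mm high, open at the front for the tray. Origin: middle of the lower edge of its front, on the bench; its x axis points into the cabinet, so the tray slides out along -x; z up.
- tray (a joint): How far the white tray is pulled out of the cabinet, in m: 0 shut, 0.17 at its stop. It may start up to 30 mm open. It slides stiffly (about 2 N) and stays where it is left.
- tray_handle (a point): Centre of the tray's handle, a square steel bar 10 x 10 mm, 120 mm long along the cabinet's y, 82 mm above the bench (28 mm under the cabinet's top), standing 40 mm out from the tray's white front (35 mm free gap behind it, open above). Moves with the tray; axes as the cabinet's.
- tray_floor (a point): On the tray floor's top, 16 mm above the bench, mid of the part uncovered when fully out: 170 mm long (x), 250 wide (y). Moves with the tray; axes as the cabinet's. The white front panel (98 mm above the bench) is 85 mm to -x of it, the cabinet's front edge (110 mm high) 85 mm to +x when fully out; the tray's side walls reach 56 mm above the bench.
- jar_a: Bystander: glass jar with blue lid, 66 mm across, 85 mm high, loose on the bench. Origin: centre of its underside.
- jar_b: Bystander: glass jar with red lid, 66 mm across, 80 mm high, loose on the bench. Origin: centre of its underside.

How it is judged (in metres and radians):
On the way, in this order (a step that is already met when the one before it is completed fails the run):
1. the tray is pulled out to its stop (within 10 mm) (value of joint tray above 0.16 m), for 0.1 s.
2. the blue-collared head is held in the gripper, clear above the rail, with the tray still out (z of head_blue in the frame of rail above 0.073 m and contact force between the fingers and head_blue above 0.5 N and value of joint tray above 0.155 m), for 0.1 s.
At the end, for the whole second after the job is handed in: The blue-collared head rests upright (within 7 deg) on its bristles on the tray floor (8 mm in height, centre within 60 mm in x and 100 mm in y of tray_floor), the tray is out to within 15 mm of its stop, and the red-collared head is still clipped within 10 mm of where it was (x of head_blue in the frame of tray_floor between -0.06 and 0.06 m and y of head_blue in the frame of tray_floor between -0.1 and 0.1 m and z of head_blue in the frame of tray_floor between -0.005 and 0.008 m and angle between head_blue's own z axis and vertical below 0.12 rad and linear speed of head_blue below 0.02 m/s and angular speed of head_blue below 0.2 rad/s and value of joint tray above 0.155 m and distance of head_red from where it was at the start of the episode below 0.01 m); the robot touches nothing.
It fails at once if the red-collared head is shifted more than 15 mm (distance of head_red from where it was at the start of the episode above 0.015 m).
It fails at once if a jar is shifted more than 30 mm (distance of any of jar_a, jar_b from where it was at the start of the episode above 0.03 m).
It fails at once if the blue-collared head is let go more than 30 mm above the tray floor (x of head_blue in the frame of tray_floor between -0.06 and 0.06 m and y of head_blue in the frame of tray_floor between -0.1 and 0.1 m and z of head_blue in the frame of tray_floor above 0.03 m and contact force between the fingers and head_blue below 0.02 N).
It also fails if it takes over 58 s, if anything falls off the work surface, if the arm or the gripper's body presses on something with over 40 N, if the wrist force passes 120 N, or if a joint passes its speed limit or range.

## Working session

There is one attempt and no reset: what is moved stays moved. The work goes in short steps, Python scripts to look and compute and a tool call to move; the robot and the scene stay as the last step left them, time stands still between calls to the robot, and variables do not carry over. Pictures are saved under pics/ and viewed, at most 10 in all, crops included, and the job is handed in when it is done.

Besides the shell and the picture viewer there is one more tool, called after ">>>" in YAML: its name, and indented under it one key for each argument. move_arm: Moves the arm, as the interface text tells. Its arguments: {"type":"object","properties":{"motion":{"type":"array"}},"required":["motion"]}

```bash
mkdir -p pics; ls; python3 - <<'E'
from plant import ctrl
import cv2, numpy as np
for n in("top","side"):
    s=ctrl.snapshot(n); cv2.imwrite(f"pics/{n}0.png",s["color"])
    np.set_printoptions(precision=4,suppress=True)
    print(n,s["camera_matrix"],s["k1"],s["cam_to_world"])
o=ctrl.get_obs(); print(o)
E
```

```text
pics
top [[473.7763   0.     317.6695]
 [  0.     473.7763 198.6952]
 [  0.       0.       1.    ]] -0.08510062914126759 [[-0.0001  0.9835 -0.1807  0.4443]
 [-0.9999 -0.0024 -0.0128 -0.0046]
 [-0.013   0.1807  0.9835  1.0133]
 [ 0.      0.      0.      1.    ]]
side [[493.8915   0.     319.5433]
 [  0.     493.8915 201.456 ]
 [  0.       0.       1.    ]] -0.05904366648735757 [[-0.9109  0.2357 -0.3387  0.2381]
 [-0.4123 -0.4864  0.7703  0.8581]
 [ 0.0168  0.8413  0.5403  0.7019]
 [ 0.      0.      0.      1.    ]]
{'clock': 0.1, 'joint_pos': array([-47.4923,  20.5856,   0.6393,  -0.0161, -70.1368, -16.5065]), 'qvel': array([ 0.0466, -0.1664,  0.0902,  0.102 ,  0.0023,  0.0479]), 'tau': array([  0.0003, -58.4163,  29.375 ,   7.0154,   0.0102,  -0.0001]), 'tool_pos': array([ 0.2957, -0.6063,  0.2447]), 'orientation': array([ 179.9161,   -0.0091, -154.0043]), 'force': array([ 0.4664,  0.3918, -0.7276]), 'moment': array([-0.0116, -0.0276,  0.01  ]), 'gripper_force': 0.0, 'opening': 0.08751075540146012}
```

View pics/top0.png

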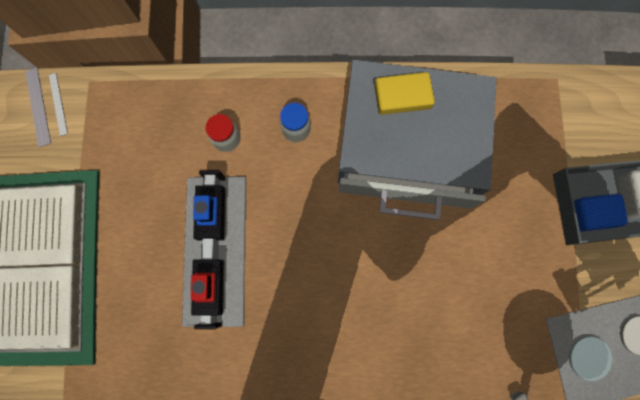

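View pics/side0.png

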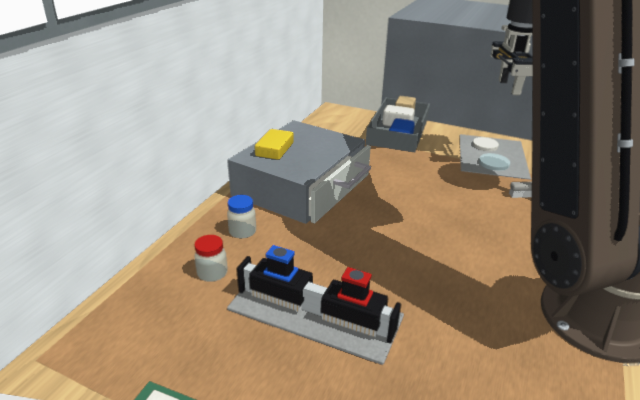

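The top view shows the rail at left (blue head near (205,208), red near (204,288)). The cabinet is at top right with its handle bar near (411,216), and the jars are at (220,128) and (295,117). The side view confirms this. I'll write a ray helper and enlarge both regions.

```bash
cat > h.py <<'E'
from plant import ctrl
import cv2, numpy as np
np.set_printoptions(precision=4,suppress=True)
def load(n,name=None):
    s=ctrl.snapshot(n)
    if name: cv2.imwrite(f"pics/{name}.png",s["color"])
    return s
def ray(s,uv):
    k=np.array([s["k1"],0,0,0,0.])
    # model uses only k1
    p=cv2.undistortPoints(np.array(uv,float).reshape(-1,1,2),np.array(s["camera_matrix"]),k).reshape(-1,2)
    T=np.array(s["cam_to_world"]); d=np.c_[p[:,0],-p[:,1],-np.ones(len(p))]@T[:3,:3].T
    return T[:3,3],d
def onz(s,uv,z):
    c,d=ray(s,uv); return c+d*((z-c[2])/d[:,2])[:,None]
def blob(s,lo,hi,roi):
    x0,y0,x1,y1=roi
    m=cv2.inRange(cv2.cvtColor(s["color"],cv2.COLOR_BGR2HSV),np.array(lo),np.array(hi))
    q=np.zeros_like(m); q[y0:y1,x0:x1]=m[y0:y1,x0:x1]; return q
def pix(s,P):
    T=np.array(s["cam_to_world"]); q=(np.atleast_2d(P)-T[:3,3])@T[:3,:3]
    return cv2.projectPoints(q*[1,-1,-1],np.zeros(3),np.zeros(3),np.array(s["camera_matrix"]),np.array([s["k1"],0,0,0,0.]))[0].reshape(-1,2)
E
python3 - <<'E'
from h import *
a=load("top");b=load("side")
c=cv2.resize(a["color"][170:235,330:505],None,fx=4.5,fy=4.5,interpolation=cv2.INTER_CUBIC)
d=cv2.resize(a["color"][160:335,170:260],None,fx=3.3,fy=3.3,interpolation=cv2.INTER_CUBIC)
e=cv2.resize(b["color"][230:365,220:410],None,fx=2.2,fy=2.2,interpolation=cv2.INTER_CUBIC)
o=np.zeros((600,790,3),np.uint8); c=c[:,:787]
o[:c.shape[0],:c.shape[1]]=c
d2=cv2.rotate(d,cv2.ROTATE_90_CLOCKWISE)
o[295:295+297,:d2.shape[1]]=d2[:297,:]
cv2.imwrite("pics/crop1.png",o);print(c.shape,d2.shape)
for s in(a,b):
  for lo,hi in(([105,150,60],[125,255,255]),):
    pass
hs=cv2.cvtColor(a["color"],cv2.COLOR_BGR2HSV)
for n,m,roi in(("blue",[([100,120,60],[130,255,255])],(180,180,240,245)),("red",[([0,150,60],[8,255,255]),([172,150,60],[180,255,255])],(180,255,240,320))):
  q=sum(blob(a,l,h,roi) for l,h in m); r=cv2.minAreaRect(cv2.findNonZero(q)); print(n,r,onz(a,cv2.boxPoints(r),.1))
E
```

```text
(292, 787, 3) (297, 578, 3)
blue ((204.81341552734375, 210.1051483154297), (23.521167755126953, 30.468542098999023), 2.602562189102173) [[0.5607 0.2528 0.1   ]
 [0.6214 0.2529 0.1   ]
 [0.6191 0.2057 0.1   ]
 [0.5586 0.2061 0.1   ]]
red ((202.5, 287.0), (30.0, 23.0), 90.0) [[0.4689 0.2515 0.1   ]
 [0.4692 0.2066 0.1   ]
 [0.4124 0.2048 0.1   ]
 [0.412  0.2492 0.1   ]]
```

View pics/crop1.png

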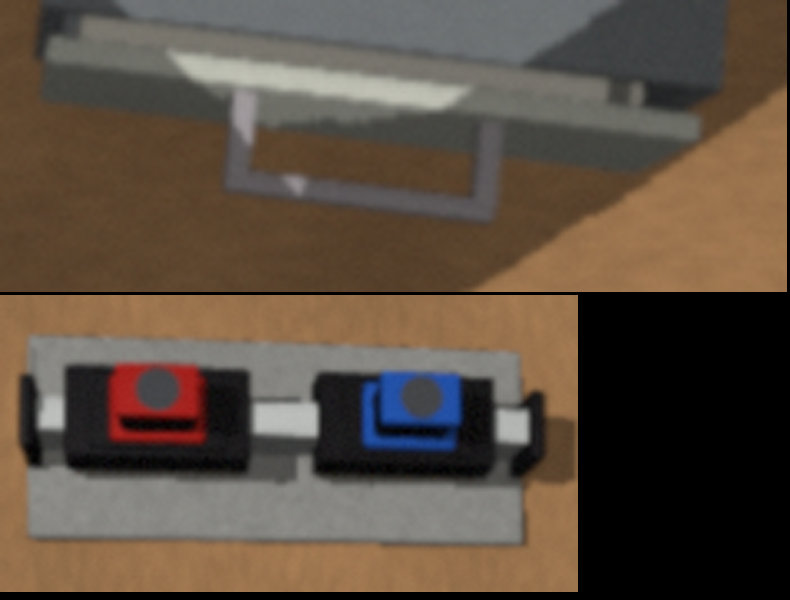

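The enlarged crop gives these positions. Handle bar ends in the full picture are about (380,210) and (440,217). Cap tops (discs) are about (201,207.6) for blue and (198.5,287.6) for red. Rail base corners are also readable.

```bash
python3 - <<'E'
from h import *
a=load("top");b=load("side")
C=lambda x,y:(330+x/4.5,170+y/4.5)
D=lambda x,y:(170+(y-295)/3.3,160+(577-x)/3.3)
print("bar ends",onz(a,[C(226,181),C(495,211)],.087))
print("bar corners: near",onz(a,[C(225,190),C(492,221)],.087))
print("front panel top edge near",onz(a,[C(45,65),C(700,125)],.098)) 
print("cab top corners",onz(a,[(352,61),(497,76),(493,187),(342,172)],.11))
print("caps blue,red",onz(a,[D(421,399),D(157,389)],.128))
print("cap corners blue",onz(a,[D(380,373),D(462,373),D(462,425),D(380,425)],.128))
print("base",onz(a,[D(28,337),D(520,352),D(524,543),D(28,540)],.01))
print("jars",onz(a,[(220,127),(295,116)],.083))
print("side caps",onz(b,[(281,253),(357,276)],.128))
print("handle side",pix(b,onz(a,[C(226,181),C(495,211)],.087)))
# sharp colour based cap extents
e=cv2.resize(b["color"][140:220,290:380],None,fx=6,fy=6,interpolation=cv2.INTER_CUBIC)
cv2.imwrite("pics/crop2.png",e)
E
```

```text
bar ends [[ 0.5909 -0.1164  0.087 ]
 [ 0.5772 -0.2347  0.087 ]]
bar corners: near [[ 0.5869 -0.1158  0.087 ]
 [ 0.5728 -0.2331  0.087 ]]
front panel top edge near [[ 0.6409 -0.0368  0.098 ]
 [ 0.6134 -0.3247  0.098 ]]
cab top corners [[ 0.8988 -0.0637  0.11  ]
 [ 0.8669 -0.3632  0.11  ]
 [ 0.6327 -0.3368  0.11  ]
 [ 0.6632 -0.0405  0.11  ]]
caps blue,red [[0.5908 0.2287 0.128 ]
 [0.4401 0.2284 0.128 ]]
cap corners blue [[0.5669 0.2429 0.128 ]
 [0.615  0.2452 0.128 ]
 [0.6149 0.2145 0.128 ]
 [0.5669 0.2125 0.128 ]]
base [[0.3585 0.2899 0.01  ]
 [0.6771 0.2946 0.01  ]
 [0.6792 0.1666 0.01  ]
 [0.36   0.1606 0.01  ]]
jars [[0.7667 0.2098 0.083 ]
 [0.7893 0.0544 0.083 ]]
side caps [[0.5893 0.2315 0.128 ]
 [0.4396 0.2309 0.128 ]]
handle side [[348.299  185.0992]
 [369.8033 165.4111]]
```

View pics/crop2.png

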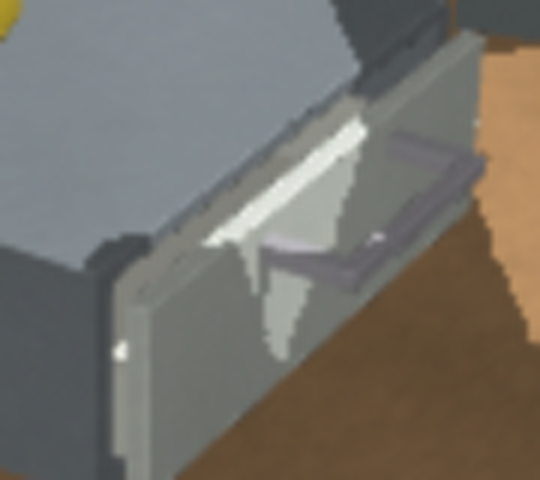

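The side crop agrees: bar ends are at about (349,187) and (370.5,167.5), which matches the prediction. The cabinet yaw is about -6° and the handle is at about (0.584,-0.1755). Next I'll work out the move to a hover above it.

```bash
cat >> h.py <<'E'
from scipy.spatial.transform import Rotation as Ro
def to(p,yaw,rpy=None):
    o=ctrl.get_obs(); R=Ro.from_euler("xyz",o["orientation"],degrees=True)
    T=Ro.from_euler("xyz",[180,0,yaw],degrees=True)
    print("t",o["clock"],"pos",o["tool_pos"],"rpy",o["orientation"],"F",o["force"],"open",o["opening"],"grip",o["gripper_force"])
    print("shift mm",R.inv().apply(np.array(p)-o["tool_pos"])*1000,"turn",(R.inv()*T).as_rotvec(degrees=True))
E
python3 -c "
from h import *
to([.584,-.1755,.16],-96)"
```

```text
t 0.3 pos [ 0.2958 -0.6066  0.2452] rpy [ 179.9673   -0.0054 -154.0044] F [-0.3622  0.3864 -0.0254] open 0.08758742280384618 grip 0.0
shift mm [-447.9829  261.0778   85.3434] turn [  0.0326   0.0117 -58.0044]
```

>>> move_arm:
  motion:
    - [[-37,22,7],[0,0,-5],0.3]
    - [[-75,43,14],[0,0,-10],0.72]
    - [[-110,65,21],[0,0,-15],0.72]
    - [[-147,86,28],[0,0,-20],0.72]
    - [[-183,107,35],[0,0,-25],0.72]
    - [[-219,128,42],[0,0,-30],0.72]
    - [[-255,149,48],[0,0,-35],0.72]
    - [[-291,170,55],[0,0,-40],0.72]
    - [[-327,190,62],[0,0,-45],0.72]
    - [[-362,211,69],[0,0,-50],0.72]

```text
clock: 1.13
tool_pos: [0.5253, -0.2631, 0.1779]
orientation: [-180.0, 0.0, -103.7]
force: [0.2, -0.3, 0.1]
opening: 0.0275
gripper_force: 0.0
```

```bash
python3 -c "
from h import *
to([.584,-.1755,.13],-96)"
```

```text
t 1.1333 pos [ 0.5253 -0.2631  0.1779] rpy [-179.9607    0.     -103.7427] F [ 0.2262 -0.2884  0.0549] open 0.02748298599043698 grip 0.0
shift mm [-99.0205 -36.15    47.9664] turn [-0.0392 -0.0026 -7.7427]
```

>>> move_arm:
  motion:
    - [[-25,-9,10],[0,0,-3],0.72]
    - [[-50,-18,22],[0,0,-6],0.72]
    - [[-75,-27,34],[0,0,-8],0.72]
    - [[-94,-34,46],[0,0,-8],0.72]
    - [[-94,-34,46],[0,0,-8],0.72]
    - [[-94,-34,46],[0,0,-8],0.72]

```text
clock: 1.63
tool_pos: [0.5801, -0.181, 0.131]
orientation: [179.9, -0.0, -95.9]
force: [-0.9, 0.0, -0.7]
opening: 0.0248
gripper_force: 0.0
```

```bash
python3 - <<'E'
from h import *
to([.584,-.1755,.085],-96)
a=load("top");b=load("side")
e=cv2.resize(b["color"][120:230,280:400],None,fx=5,fy=5,interpolation=cv2.INTER_CUBIC)
cv2.imwrite("pics/crop3.png",e)
E
```

```text
t 1.6333 pos [ 0.5801 -0.181   0.131 ] rpy [179.8964  -0.0115 -95.8941] F [-0.8973  0.0007 -0.7333] open 0.024798135117850173 grip 0.0
shift mm [-5.8606 -3.3677 46.0169] turn [ 0.1036 -0.0116  0.1059]
```

View pics/crop3.png

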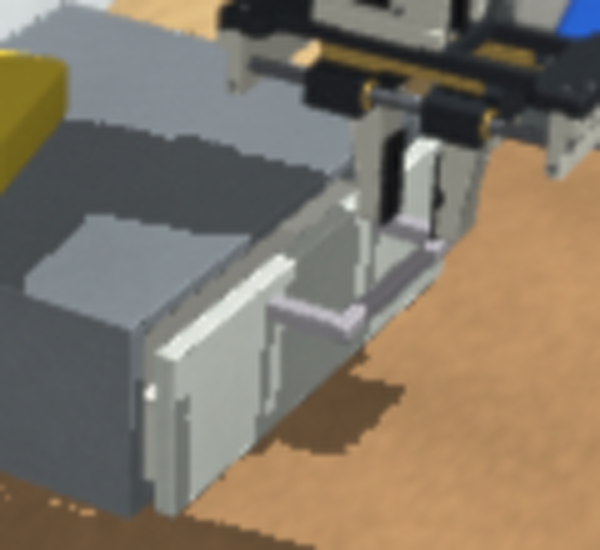

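The side crop shows the two fingers (tips about (385,230) and (455,235) in the crop) above the handle bar and straddling it. Now I'll descend, then close.

>>> move_arm:
  motion:
    - [[-5,-3,0],[0,0,0],0.72]
    - [[-5,-3,10],[0,0,0],0.72]
    - [[-5,-3,20],[0,0,0],0.72]
    - [[-5,-3,30],[0,0,0],0.72]
    - [[-5,-3,38],[0,0,0],0.72]
    - [[-5,-3,45],[0,0,0],0.72]
    - [[-5,-3,45],[0,0,0],0.72]
    - [[-5,-3,45],[0,0,0],1.0]
    - [[-5,-3,45],[0,0,0],1.0]
    - [[-5,-3,45],[0,0,0],1.0]

```text
clock: 2.57
tool_pos: [0.5843, -0.1773, 0.0874]
orientation: [-179.9, 0.0, -96.0]
force: [-1.1, 0.6, -1.0]
opening: 0.0097
gripper_force: 11.8
```

>>> move_arm:
  motion:
    - [[0,6,0],[0,0,0],1.0]
    - [[0,20,0],[0,0,0],1.0]
    - [[0,36,0],[0,0,0],1.0]
    - [[0,52,0],[0,0,0],1.0]
    - [[0,68,0],[0,0,0],1.0]
    - [[0,84,0],[0,0,0],1.0]
    - [[0,100,0],[0,0,0],1.0]
    - [[0,115,0],[0,0,0],1.0]
    - [[0,128,0],[0,0,0],1.0]
    - [[0,136,0],[0,0,0],1.0]

```text
clock: 3.4
tool_pos: [0.4488, -0.1604, 0.0874]
orientation: [-179.7, 0.2, -96.1]
force: [5.0, 21.4, -3.7]
opening: 0.0098
gripper_force: 30.0
```

>>> move_arm:
  motion:
    - [[-3,0,0],[0,0,0],1.0]
    - [[-4,4,0],[0,0,0],1.0]
    - [[-4,8,0],[0,0,0],1.0]
    - [[-4,12,0],[0,0,0],1.0]
    - [[-4,15,0],[0,0,0],1.0]

```text
clock: 3.82
tool_pos: [0.4336, -0.158, 0.0874]
orientation: [-180.0, -0.0, -96.0]
force: [1.1, -5.1, -1.5]
opening: 0.0098
gripper_force: 30.0
```

>>> move_arm:
  motion:
    - [[0,2,0],[0,0,0],1.0]
    - [[0,4,0],[0,0,0],1.0]
    - [[0,6,0],[0,0,0],1.0]
    - [[0,6,0],[0,0,0],1.0]

```text
clock: 4.15
tool_pos: [0.4276, -0.1572, 0.0873]
orientation: [-180.0, -0.0, -96.0]
force: [-1.2, -5.2, 3.5]
opening: 0.0094
gripper_force: 30.0
```

>>> move_arm:
  motion:
    - [[0,2,0],[0,0,0],1.0]
    - [[0,4,0],[0,0,0],1.0]
    - [[0,6,0],[0,0,0],1.0]
    - [[0,8,0],[0,0,0],1.0]
    - [[0,8,0],[0,0,0],1.0]

```text
clock: 4.57
tool_pos: [0.4265, -0.157, 0.0875]
orientation: [-179.3, -0.0, -95.9]
force: [24.1, -20.7, -31.9]
opening: 0.0098
gripper_force: 30.0
```

```bash
python3 - <<'E'
from h import *
to([.42,-.157,.087],-96)
a=load("top");b=load("side")
i=np.vstack([cv2.resize(a["color"][60:300,320:520],None,fx=2,fy=2,interpolation=cv2.INTER_CUBIC)[:, :400]])
j=cv2.resize(b["color"][100:280,260:440],(400,400),interpolation=cv2.INTER_CUBIC)
o=np.zeros((480,800,3),np.uint8);o[:480,:400]=i;o[:400,400:]=j
cv2.imwrite("pics/crop4.png",o)
E
```

```text
t 4.5667 pos [ 0.4265 -0.157   0.0875] rpy [-179.3102   -0.0251  -95.8995] F [ 24.0868 -20.7207 -31.9334] open 0.009834884350298641 grip 30.028294622898102
shift mm [0.7153 6.4657 0.4363] turn [-0.6898 -0.0245  0.1006]
```

View pics/crop4.png

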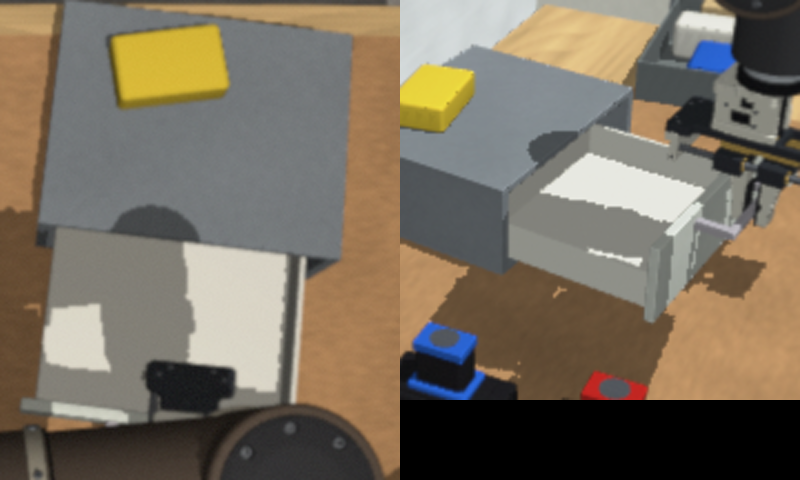

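The tray is out against its stop: the wrist force rose to 24 N and the picture shows the tray fully extended. I'll relax, open slightly and rise straight up.

>>> move_arm:
  motion:
    - [[0,-4,0],[0,0,0],1.0]
    - [[0,-7,0],[0,0,0],1.0]
    - [[0,-7,0],[0,0,0],0.72]
    - [[0,-7,0],[0,0,0],0.72]
    - [[0,-7,0],[0,0,0],0.72]
    - [[0,-7,-10],[0,0,0],0.72]
    - [[0,-7,-30],[0,0,0],0.72]
    - [[0,-7,-60],[0,0,0],0.72]
    - [[0,-7,-100],[0,0,0],0.6]
    - [[0,-7,-140],[0,0,0],0.5]

```text
clock: 5.5
tool_pos: [0.4258, -0.1565, 0.228]
orientation: [179.9, 0.0, -96.0]
force: [1.4, 0.3, 0.2]
opening: 0.0333
gripper_force: 0.0
```

```bash
python3 -c "
from h import *
to([.591,.23,.25],-180)"
```

```text
t 5.5 pos [ 0.4258 -0.1565  0.228 ] rpy [179.8858   0.0059 -95.9795] F [1.4138 0.3391 0.1638] open 0.03326621199618065 grip 0.0
shift mm [-401.649  -124.0356  -22.2339] turn [ 0.0973 -0.0789 84.0205]
```

>>> move_arm:
  motion:
    - [[-13,-4,0],[0,0,3],0.3]
    - [[-40,-12,0],[0,0,8],0.0]
    - [[-67,-21,0],[0,0,14],0.0]
    - [[-94,-29,0],[0,0,20],0.0]
    - [[-121,-37,0],[0,0,26],0.0]
    - [[-148,-45,0],[0,0,32],0.0]
    - [[-176,-54,0],[0,0,38],0.0]
    - [[-203,-62,0],[0,0,44],0.0]
    - [[-230,-71,0],[0,0,50],0.0]
    - [[-257,-79,0],[0,0,56],0.0]

```text
clock: 6.33
tool_pos: [0.5323, 0.0922, 0.2268]
orientation: [180.0, -0.0, -152.3]
force: [0.0, -0.8, -0.4]
opening: 0.0874
gripper_force: 0.0
```

```bash
python3 -c "
from h import *
to([.590,.2295,.20],-179.5)"
```

```text
t 6.3333 pos [0.5323 0.0922 0.2268] rpy [ 179.9767   -0.0016 -152.2643] F [ 0.0486 -0.8268 -0.4428] open 0.08738816798070656 grip 0.0
shift mm [-114.9801   94.7115   26.863 ] turn [ 0.0225 -0.0071 27.2357]
```

>>> move_arm:
  motion:
    - [[-23,19,4],[0,0,5],0.0]
    - [[-46,38,8],[0,0,10],0.0]
    - [[-69,57,13],[0,0,15],0.0]
    - [[-90,74,18],[0,0,20],0.0]
    - [[-106,87,23],[0,0,25],0.0]
    - [[-115,95,27],[0,0,27.3],0.0]
    - [[-115,95,27],[0,0,27.3],0.0]
    - [[-115,95,27],[0,0,27.3],0.0]

```text
clock: 7.0
tool_pos: [0.5886, 0.2288, 0.199]
orientation: [-180.0, -0.1, -179.2]
force: [0.1, -0.2, 0.6]
opening: 0.0876
gripper_force: 0.0
```

```bash
python3 - <<'E'
from h import *
to([.590,.2295,.112],-179.5)
a=load("top");b=load("side")
i=cv2.resize(a["color"][150:340,150:310],(400,475),interpolation=cv2.INTER_CUBIC)
j=cv2.resize(b["color"][160:340,200:380],(400,400),interpolation=cv2.INTER_CUBIC)
o=np.zeros((480,800,3),np.uint8);o[:475,:400]=i;o[:400,400:]=j
cv2.imwrite("pics/crop5.png",o)
E
```

```text
t 7.0 pos [0.5886 0.2288 0.199 ] rpy [-179.9545   -0.0914 -179.1809] F [ 0.0886 -0.1693  0.6174] open 0.08758159328740295 grip 0.0
shift mm [-1.499   0.7125 87.0034] turn [-0.0458 -0.0913  0.3192]
```

View pics/crop5.png

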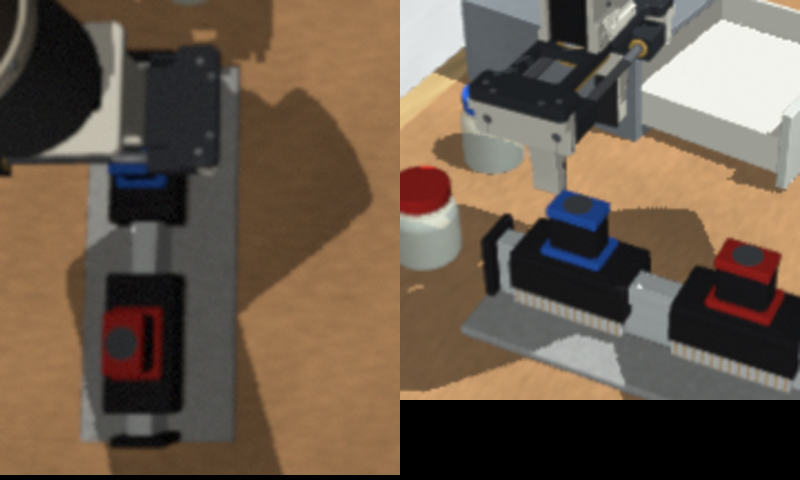

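The gripper is centred over the blue head: cap near (138,175) in the left panel, (578,210) in the right. Now I'll descend to the neck and close.

>>> move_arm:
  motion:
    - [[-1,1,15],[0,0,0],0.0]
    - [[-1,1,30],[0,0,0],0.0]
    - [[-1,1,45],[0,0,0],0.0]
    - [[-1,1,60],[0,0,0],0.0]
    - [[-1,1,75],[0,0,0],0.0]
    - [[-1,1,84],[0,0,0],0.0]
    - [[-1,1,86],[0,0,0],0.0]
    - [[-1,1,86],[0,0,0],0.4]
    - [[-1,1,86],[0,0,0],0.7]
    - [[-1,1,86],[0,0,0],0.8]

```text
clock: 7.93
tool_pos: [0.5908, 0.2296, 0.1151]
orientation: [179.9, 0.1, -179.3]
force: [-0.7, 0.3, 0.3]
opening: 0.0725
gripper_force: 0.0
```

>>> move_arm:
  motion:
    - [[0,0,0],[0,0,0],1.0]
    - [[0,0,0],[0,0,0],1.0]
    - [[0,0,0],[0,0,0],1.0]
    - [[0,0,0],[0,0,0],1.0]

```text
clock: 8.27
tool_pos: [0.5903, 0.2295, 0.1141]
orientation: [180.0, 0.0, -179.3]
force: [0.0, -0.4, 0.6]
opening: 0.0465
gripper_force: 0.0
```

>>> move_arm:
  motion:
    - [[0,0,1],[0,0,0],1.0]
    - [[0,0,1],[0,0,0],1.0]
    - [[0,0,1],[0,0,0],1.0]
    - [[0,0,1],[0,0,0],1.0]
    - [[0,0,1],[0,0,0],1.0]
    - [[0,0,1],[0,0,0],1.0]

```text
clock: 8.77
tool_pos: [0.5904, 0.2297, 0.1128]
orientation: [180.0, 0.0, -179.3]
force: [1.6, 3.0, -1.9]
opening: 0.0298
gripper_force: 29.8
```

>>> move_arm:
  motion:
    - [[0,0,-1],[0,0,0],1.0]
    - [[0,0,-2],[0,0,0],1.0]
    - [[0,0,-3],[0,0,0],1.0]
    - [[0,0,-4],[0,0,0],1.0]
    - [[0,0,-5],[0,0,0],1.0]
    - [[0,0,-6.5],[0,0,0],1.0]
    - [[0,0,-8],[0,0,0],1.0]
    - [[0,0,-10],[0,0,0],1.0]
    - [[0,0,-13],[0,0,0],1.0]
    - [[0,0,-16],[0,0,0],1.0]

```text
clock: 9.6
tool_pos: [0.5906, 0.2294, 0.1298]
orientation: [180.0, 0.0, -179.3]
force: [0.2, 2.3, -3.6]
opening: 0.0301
gripper_force: 29.9
```

>>> move_arm:
  motion:
    - [[0,0,-5],[0,0,0],1.0]
    - [[0,0,-11],[0,0,0],1.0]
    - [[0,0,-18],[0,0,0],1.0]
    - [[0,0,-26],[0,0,0],1.0]
    - [[0,0,-36],[0,0,0],1.0]
    - [[0,0,-48],[0,0,0],1.0]
    - [[0,0,-62],[0,0,0],1.0]
    - [[0,0,-76],[0,0,0],1.0]
    - [[0,0,-90],[0,0,0],1.0]
    - [[0,0,-104],[0,0,0],1.0]

```text
clock: 10.43
tool_pos: [0.5903, 0.2293, 0.2348]
orientation: [180.0, 0.0, -179.3]
force: [1.1, 0.1, -2.3]
opening: 0.0299
gripper_force: 29.9
```

```bash
python3 - <<'E'
from h import *
to([.55,-.17,.25],174)
a=load("top");b=load("side")
i=cv2.resize(a["color"][150:340,310:510],(420,400),interpolation=cv2.INTER_CUBIC)
j=cv2.resize(b["color"][130:330,200:380],(360,400),interpolation=cv2.INTER_CUBIC)
o=np.zeros((400,780,3),np.uint8);o[:400,:420]=i;o[:400,420:]=j
cv2.imwrite("pics/crop6.png",o)
E
```

```text
t 10.4333 pos [0.5903 0.2293 0.2348] rpy [ 179.9865    0.0365 -179.2958] F [ 1.1166  0.055  -2.2799] open 0.029929529818287375 grip 29.883582293987274
shift mm [  45.2158 -398.8     -15.3595] turn [0.0156 0.0357 6.7042]
```

View pics/crop6.png

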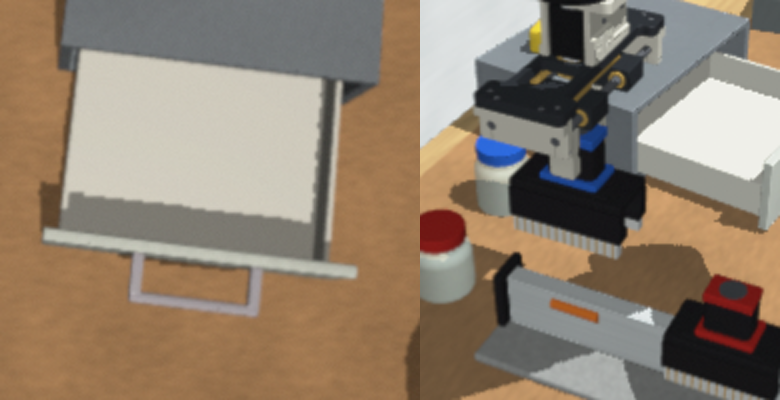

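The tray is fully out: handle ends at (132,296) and (260,311) in the left panel, front panel top from (43,235) to (357,272). The blue head is held upright and clear of the rail. The red head is in place.

```bash
python3 - <<'E'
from h import *
a=load("top");b=load("side")
A=lambda x,y:(310+x/2.1,150+y/2.105)
print("handle",onz(a,[A(132,297),A(260,311)],.087))
print("panel outer/inner",onz(a,[A(43,241),A(357,278)],.098),onz(a,[A(47,229),A(357,266)],.098))
print("cab edge",onz(a,[A(62,45),A(378,82)],.11))
print("floor inner corners",onz(a,[A(80,50),A(325,77)],.016))
c,d=ray(b,[(249,245.5),(300,257.5)])
for y in(.2503,.2573): print(y,c+d*((y-c[1])/d[:,1])[:,None])
print(pix(b,[[.5903,.2293,.2348-.0908+.106]]))
m=blob(b,[100,120,60],[130,255,255],(255,170,315,240));r=cv2.boundingRect(m);print(r)
E
```

```text
handle [[ 0.4334 -0.0988  0.087 ]
 [ 0.42   -0.2162  0.087 ]]
panel outer/inner [[ 0.484  -0.0173  0.098 ]
 [ 0.449  -0.3042  0.098 ]] [[ 0.4949 -0.021   0.098 ]
 [ 0.4599 -0.3047  0.098 ]]
cab edge [[ 0.6645 -0.0357  0.11  ]
 [ 0.6288 -0.3305  0.11  ]]
floor inner corners [[ 0.6821 -0.0574  0.016 ]
 [ 0.6533 -0.3094  0.016 ]]
0.2503 [[0.6458 0.2503 0.1397]
 [0.5408 0.2503 0.1483]]
0.2573 [[0.6411 0.2573 0.1461]
 [0.5373 0.2573 0.1546]]
[[279.2753 196.4045]]
(260, 194, 38, 34)
```

>>> move_arm:
  motion:
    - [[0,-6,-5],[0,0,0],1.0]
    - [[1,-20,-12],[0,0,0],1.0]
    - [[3,-40,-15],[0,0,0],1.0]
    - [[6,-65,-15],[0,0,1],1.0]
    - [[8,-92,-15],[0,0,1.5],1.0]
    - [[11,-120,-15],[0,0,2],1.0]
    - [[13,-148,-15],[0,0,2.5],1.0]
    - [[16,-176,-15],[0,0,3],1.0]
    - [[18,-204,-15],[0,0,3.5],1.0]
    - [[21,-232,-15],[0,0,4],1.0]

```text
clock: 11.47
tool_pos: [0.5713, -0.0052, 0.248]
orientation: [-180.0, -0.0, 176.7]
force: [0.4, -0.3, -2.7]
opening: 0.0299
gripper_force: 29.9
```

```bash
python3 -c "
from h import *
to([.559,-.172,.235],173.2)
s=load('side');print(pix(s,[[.5903+.055,.2573,.144],[.5903-.055,.2573,.144]]))"
```

```text
t 11.4667 pos [ 0.5713 -0.0052  0.248 ] rpy [-179.9793   -0.0271  176.6657] F [ 0.3741 -0.3234 -2.679 ] open 0.029910466784716067 grip 29.885452687740326
shift mm [   2.5602 -167.2615   13.0868] turn [-0.0215 -0.0265  3.4657]
[[247.0918 245.8105]
 [301.0728 262.5444]]
```

>>> move_arm:
  motion:
    - [[0,-25,0],[0,0,0.5],1.0]
    - [[1,-52,0],[0,0,1],1.0]
    - [[1,-80,0],[0,0,1.5],1.0]
    - [[2,-108,3],[0,0,2],1.0]
    - [[2,-134,6],[0,0,2.5],1.0]
    - [[2.5,-155,10],[0,0,3],1.0]
    - [[2.5,-167,13],[0,0,3.5],1.0]
    - [[2.5,-167,13],[0,0,3.5],1.0]
    - [[2.5,-167,13],[0,0,3.5],1.0]

```text
clock: 12.27
tool_pos: [0.5594, -0.1702, 0.2346]
orientation: [-180.0, -0.1, 173.1]
force: [0.3, 0.0, -1.1]
opening: 0.0296
gripper_force: 30.0
```

```bash
python3 - <<'E'
from h import *
to([.559,-.172,.107],173.2)
a=load("top");b=load("side")
i=cv2.resize(a["color"][100:300,320:520],(400,400),interpolation=cv2.INTER_CUBIC)
j=cv2.resize(b["color"][80:240,280:440],(400,400),interpolation=cv2.INTER_CUBIC)
cv2.imwrite("pics/crop7.png",np.hstack([i,j]))
E
```

```text
t 12.2667 pos [ 0.5594 -0.1702  0.2346] rpy [-179.994    -0.0522  173.1061] F [ 0.2756  0.0467 -1.1417] open 0.029595734310413048 grip 29.981598258018494
shift mm [  0.0635  -1.7779 127.6349] turn [-0.0059 -0.0522 -0.0938]
```

View pics/crop7.png

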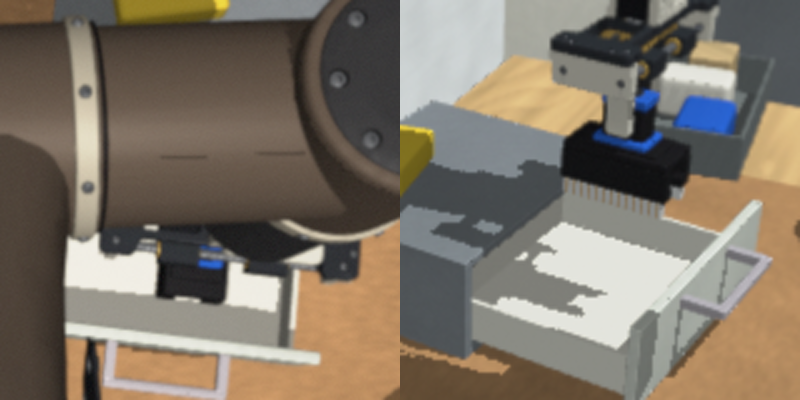

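The head hangs over the tray (bottom near (615,205) in the right panel), between the panel and the cabinet front. I'll lower it now, and go slowly near contact.

>>> move_arm:
  motion:
    - [[0,0,8],[0,0,0],1.0]
    - [[0,0,22],[0,0,0],1.0]
    - [[0,0,38],[0,0,0],1.0]
    - [[0,0,54],[0,0,0],1.0]
    - [[0,0,70],[0,0,0],1.0]
    - [[0,0,84],[0,0,0],1.0]
    - [[0,0,96],[0,0,0],1.0]
    - [[0,0,106],[0,0,0],1.0]
    - [[0,0,114],[0,0,0],1.0]
    - [[0,0,118],[0,0,0],1.0]

```text
clock: 13.2
tool_pos: [0.5597, -0.1689, 0.1157]
orientation: [-180.0, -0.1, 173.2]
force: [-0.1, 0.1, -1.4]
opening: 0.03
gripper_force: 30.0
```

>>> move_arm:
  motion:
    - [[0,0,2],[0,0,0],1.0]
    - [[0,0,4],[0,0,0],1.0]
    - [[0,0,6],[0,0,0],1.0]
    - [[0,0,7],[0,0,0],1.0]
    - [[0,0,7],[0,0,0],1.0]

```text
clock: 13.62
tool_pos: [0.5601, -0.1695, 0.1101]
orientation: [180.0, 0.0, 173.2]
force: [0.2, -0.2, -1.5]
opening: 0.0296
gripper_force: 30.0
```

>>> move_arm:
  motion:
    - [[0,0,1],[0,0,0],1.0]
    - [[0,0,2],[0,0,0],1.0]
    - [[0,0,3],[0,0,0],1.0]
    - [[0,0,3],[0,0,0],1.0]

```text
clock: 13.95
tool_pos: [0.5602, -0.1694, 0.1071]
orientation: [-180.0, 0.0, 173.2]
force: [0.9, -0.1, -0.4]
opening: 0.0299
gripper_force: 30.0
```

>>> move_arm:
  motion:
    - [[0,0,0.7],[0,0,0],1.0]
    - [[0,0,1.4],[0,0,0],1.0]
    - [[0,0,2],[0,0,0],1.0]
    - [[0,0,2],[0,0,0],1.0]

```text
clock: 14.28
tool_pos: [0.5617, -0.1695, 0.107]
orientation: [-180.0, 0.2, 173.3]
force: [-0.1, 2.1, 10.7]
opening: 0.0297
gripper_force: 30.0
```

Contact: the upward force is 11 N at the expected height. I'll ease off slightly, open and retreat.

>>> move_arm:
  motion:
    - [[0,0,-1.5],[0,0,0],1.0]
    - [[0,0,-1.5],[0,0,0],0.6]
    - [[0,0,-1.5],[0,0,0],0.4]
    - [[0,0,-1.5],[0,0,0],0.2]
    - [[0,0,-1.5],[0,0,0],0.2]
    - [[0,0,-1.5],[0,0,0],0.2]
    - [[0,0,-6],[0,0,0],0.2]
    - [[0,0,-16],[0,0,0],0.2]
    - [[0,0,-32],[0,0,0],0.2]
    - [[0,0,-55],[0,0,0],0.2]

```text
clock: 15.12
tool_pos: [0.5591, -0.1694, 0.1598]
orientation: [-180.0, -0.2, 173.2]
force: [0.3, -0.2, -0.2]
opening: 0.0696
gripper_force: 0.0
```

>>> move_arm:
  motion:
    - [[0,0,-25],[0,0,0],0.2]
    - [[0,0,-50],[0,0,0],0.2]
    - [[0,0,-75],[0,0,0],0.2]
    - [[0,25,-95],[0,0,0],0.2]
    - [[0,55,-100],[0,0,0],0.2]
    - [[0,85,-100],[0,0,0],0.2]
    - [[0,115,-100],[0,0,0],0.2]
    - [[0,145,-100],[0,0,0],0.2]
    - [[0,165,-100],[0,0,0],0.2]
    - [[0,170,-100],[0,0,0],0.2]

```text
clock: 15.95
tool_pos: [0.5805, 0.002, 0.261]
orientation: [180.0, 0.1, 173.3]
force: [-0.2, -0.5, -0.2]
opening: 0.0704
gripper_force: 0.0
```

```bash
python3 - <<'E'
from h import *
a=load("top");b=load("side")
i=cv2.resize(a["color"][60:300,180:480],(440,352),interpolation=cv2.INTER_CUBIC)
j=cv2.resize(b["color"][100:340,200:440],(352,352),interpolation=cv2.INTER_CUBIC)
cv2.imwrite("pics/crop8.png",np.hstack([i,j]))
E
```

```text
(no output)
```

View pics/crop8.png

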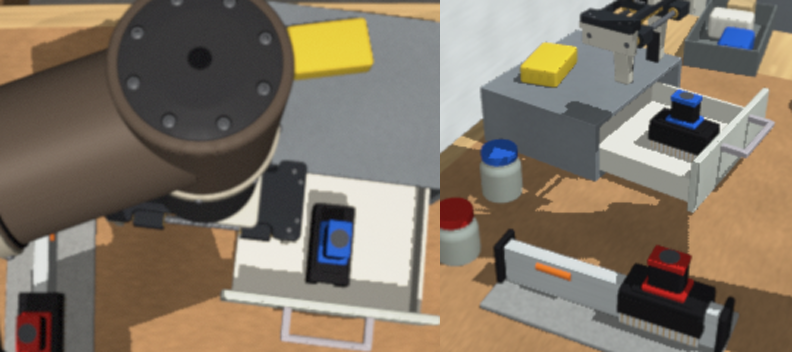

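The head stands upright in the middle of the tray floor. The tray is still fully out (handle at the same pixels as before), the red head is clipped, the jars are untouched and the gripper is clear. Handing in.

```bash
python3 -c "
from plant import ctrl
print(ctrl.close_job())"
```

```text
the job is handed in; nothing more can be done
None
```

I handed the job in at about 16 s: the blue-collared head stands upright on the floor of the fully pulled-out tray, and the last pictures show the red head still clipped and the jars where they were; no verdict came back.

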